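# Brake-light check on the bench tester

### The arm

A 6-joint arm with a two-finger parallel gripper is mounted at the origin on the work surface. World frame = base frame: x ahead of the robot, y to its left, z up, the work surface at z = 0. Lengths are in m, angles in rad, forces in N, time in s.
With the tool pointing down it reaches from about 0.35 to 0.975 m from the base axis. Payload 4.9 kg.
Tool frame: the origin (TCP) lies midway between the tips of the shut fingers; the grasp point (between the pads) lies 19 mm behind it (ctrl.tcp_to_grasp is the distance from the TCP to the grasp point, in m); z points along the fingers, y is the line along which they close (so a half turn about z gives the same grasp; the last joint's range is limited). The gripper opens to 85 mm and grips with 20 to 120 N. Pads are 22 mm wide; open, the fingers measure 114 mm over their backs; the gripper's body (76 mm by 85 mm) begins 54 mm behind the grasp point. The pads swing forward as they close: fully open they stand 13 mm farther back than shut.
Start: joints at [-1.409, 0.053, 1.613, -0, 1.476, -0.119], TCP at [0.173, -0.601, 0.231] pointing down, gripper open.
Joint ranges: [-3.01, 3.01], [-1.01, 2.22], [0.06, 2.58], [-1.02, 4.17], [0.09, 2.62], [-3.14, 3.14]. Speed limits (rad/s): [2.57, 2.57, 3.14, 3.14, 3.14, 3.14].

### API

Orientations are given as a rotation vector (axis times angle).
In Python, from station import ctrl, optics, telemetry, workorder gives the robot as it stands (ctrl), with the cameras (optics), the readings (telemetry) and the job (workorder).
- The arm moves only by the tool tcp_steps, called after "Call:" as name(argument=value, ...) on one line, values as JSON. Schema: {"type":"object","properties":{"deltas":{"type":"array","items":{"type":"array","items":{"type":"number"},"minItems":7,"maxItems":7},"minItems":1,"maxItems":20},"grip_force":{"type":"number"},"only":{"type":"string"},"quiet":{"type":"boolean"},"lines":{"type":"string"}},"required":["deltas"],"additionalProperties":false}. deltas is a list of rows, 1 to 20 of them, each of 7 numbers: the finger opening in m, then dx, dy, dz in units of 50 mm, then a rotation vector rx, ry, rz in units of 0.05 rad; each row is the pose to reach, as a shift and turn from the pose commanded when the call began, along the tool's axes at that moment; what a row does not reach only later rows make up. A row lasts 1/12 s, in which the tool goes at most 0.0417 m and 0.125 rad, less where a joint would pass 70% of its speed; a pose out of reach is approached as far as the arm can. The fingers move at their own pace and stop on an object; grip_force is the grip in N (left out, the last holds). Time passes only in rows, so rows that do not move let the fingers close. The tool returns the time, the measured TCP pose, the force, the opening and the grip force at its end. only (a regular expression) keeps the lines of the reply that match it, lines (a string "A,B") keeps lines A to B, and quiet returns only ok. Input that does not fit is refused with a message, and nothing moves.
- telemetry.get_obs(): the state, without advancing time (a new reading comes with each control period).
- optics.get_image(name): name is "scene" or "side" or "wrist"; returns the picture (400x640x3 uint8, red, green, blue); there is no depth.
- optics.camera_params(name): a dict with "fx", "fy", "cx", "cy" (pixels), "T" (4x4, takes a point from camera to world coordinates); the wrist camera has in their place "tool_from_camera" (4x4, takes a point from camera to tool coordinates, whose origin is the TCP and whose axes are the flange's). Camera axes: x right, y down, z forward; pixel columns grow to the right and rows downward; lengths in m; the calibration is good to about 2 mm. A picture is of the moment at which its call begins: read the wrist's pose just before it. camera_params takes no time and is no camera call.
- workorder.finish_job(): hands the job in; it is judged then, once.
The state is a dict: "t": time; "q": joint angles; "dq": joint speeds; "effort": joint torques, N m; "tool_pos": TCP position; "tool_rot": TCP orientation; "contact_force": force on the tool from outside, world axes, zero at the start; "wrist_torque": the same for the moment, N m; "opening": finger opening in m; "grip_force": force on a finger pad.
Only numpy, scipy, OpenCV 4.12 (cv2) and the standard library are available. Lean on these libraries where they do the work, as an engineer would, in place of code of your own. Each camera call takes 0.05 s, during which the arm holds its last target. There are 200 camera calls.

### The job

Run the brake-light check on the lamp tester by pressing with the closed fingertips: first push the green main rocker fully over to on (press the end with the white dot), then do the same with the yellow tail-light rocker, then press the red brake button all the way down, keep it down for about two seconds and let it come back up. Work strictly in that order, leave both rockers on, and do not pick up, shift or knock over the switch modules or anything lying around them.

Things in the scene. Friction and masses are not known exactly. Their poses are not given: they have to be found in the camera images.
- rack: Fixed aluminium tray, 92 (x) x 200 (y) x 30 mm high; three compartments along its y axis, 65 mm apart, each with one loose switch module (which is where varies). Origin: centre of its underside, on the bench; x points away from the robot, give or take its yaw. A black lamp holder 72 x 150 x 20 mm is fixed behind it, centred 86 mm along +x.
- main_module: Grey plastic block with the green rocker, 80 (x) x 56 (y) x 45 mm high, about 0.35 kg, standing loosely (2 mm play a side) in a compartment of the rack, its axes parallel to the rack's. Origin: centre of its underside, 4 mm above the bench.
- tail_module: The same block with the yellow rocker.
- brake_module: The same block with the round red button.
- main_rocker (a joint): Green rocker: flat paddle 68 (module x) x 34 x 8 mm, pivot line along module y under its middle, 57 mm over the bench, 8 mm below its top face. 0 = off (white-dot end, at module +x, up: tip 72 mm over the bench); 0.4 rad = fully on at its stop (dot 10 mm lower); on from 0.34. Stays by friction; 3 N at the dot moves it, 6 N near the pivot. Past 0.2 a flat tip bears with its edge nearest the pivot.
- tail_rocker (a joint): Yellow rocker of the tail-light switch, same make and values as the green one.
- brake_button (a joint): Red brake button, a cap 40 mm across and 6 mm thick standing on its module, top 62 mm above the module's underside (66 mm over the bench). Travel straight down in m: 0 = up, 0.008 = fully down at its stop; from 0.006 it counts as pressed. A spring takes 1.6 N to start and 4.8 N fully down, and pushes it back up when let go.
- main_on_end (a point): Centre of the 15 mm white dot on the top face of the green rocker, 25 mm from its pivot line and 9 mm in from its end: where to press. Moves with the rocker.
- tail_on_end (a point): White dot on the top face of the yellow rocker, likewise.
- brake_top (a point): Centre of the top face of the red button; moves with it.
- lens: Loose red motorcycle tail-light lens on a black rim, 56 (x) x 112 (y) x 34 mm high, about 0.12 kg, lying on the lamp holder behind the rack. Origin: centre of its underside. Leave alone.
- footpeg: Loose aluminium footpeg, 114 mm long (x), 30 mm wide, 25 mm high, lying to the left of the rack. Origin at its underside, about mid-length. Leave alone.
- torque_wrench: Loose steel torque wrench, 284 mm long (its x, head at +x), 38 mm wide at the head, 36 mm high, lying between the rack and the robot. Origin at its underside, mid-length. Leave alone.
- case: Black plastic flip-top case, shut, 115 x 125 x 53 mm high, standing to the right of the rack. Origin: centre of its underside. Leave alone.

How it is judged:
By the outcome, as a careful person would: the job done as asked, in the order asked, and still so for the second after the job is handed in, with the robot touching nothing.
It also fails if it takes over 54 s, if anything falls off the work surface, if the arm or the gripper's body presses on something with over 40 N, if the wrist force passes 120 N, or if a joint passes its speed limit or range.

## Working session

There is one attempt and no reset: what is moved stays moved. The work goes in short steps, Python scripts to look and compute and a tool call to move; the robot and the scene stay as the last step left them, time stands still between calls to the robot, and variables do not carry over. Pictures are saved under pics/ and viewed, at most 10 in all, crops included, and the job is handed in when it is done.

```bash
ls; mkdir -p pics
```

Run:
```python
from station import ctrl, optics, telemetry, workorder
import cv2,numpy as np
np.set_printoptions(precision=4,suppress=True)
o=telemetry.get_obs();print(o)
ims=[]
for n in("scene","side"):
    im=optics.get_image(n);cv2.imwrite(f"pics/{n}0.png",im[:,:,::-1]);p=optics.camera_params(n);print(n,p)
print(optics.camera_params("wrist"))
```

```text
pics
station.py
{'t': 0.0, 'q': array([-1.4091,  0.0534,  1.6143,  0.    ,  1.476 , -0.119 ]), 'dq': array([-0.0005,  0.0006, -0.0001, -0.0017,  0.0009, -0.0005]), 'effort': array([  0.0008, -39.3678, -37.0175,  -0.    ,   0.007 ,   0.    ]), 'tool_pos': array([ 0.1731, -0.5999,  0.23  ]), 'tool_rot': array([-3.1086, -0.4392,  0.0001]), 'contact_force': array([-0.177 , -0.1473, -0.2607]), 'wrist_torque': array([-0.0129, -0.0718,  0.0353]), 'grip_force': 0.0, 'opening': 0.08530973184175057}
scene {'fx': 469.1260335733288, 'fy': 469.1260335733288, 'cx': 318.7639591248969, 'cy': 200.63302660330325, 'T': array([[ 0.2245,  0.5382, -0.8123,  1.4664],
       [ 0.9742, -0.1428,  0.1746, -0.1317],
       [-0.022 , -0.8306, -0.5564,  0.72  ],
       [ 0.    ,  0.    ,  0.    ,  1.    ]])}
side {'fx': 372.88040567415896, 'fy': 372.88040567415896, 'cx': 317.34992416408625, 'cy': 202.91613296333713, 'T': array([[-0.9466, -0.1669,  0.2758,  0.2578],
       [-0.3223,  0.4928, -0.8083,  0.8151],
       [-0.001 , -0.854 , -0.5203,  0.5446],
       [ 0.    ,  0.    ,  0.    ,  1.    ]])}
{'fx': 346.2214052946131, 'fy': 346.2214052946131, 'cx': 320.3555765040681, 'cy': 191.16935859735392, 'tool_from_camera': array([[-0.    , -0.9509, -0.3094,  0.0801],
       [ 1.    , -0.0001,  0.0002, -0.0005],
       [-0.0002, -0.3094,  0.9509, -0.143 ],
       [ 0.    ,  0.    ,  0.    ,  1.    ]])}
```

View pics/scene0.png

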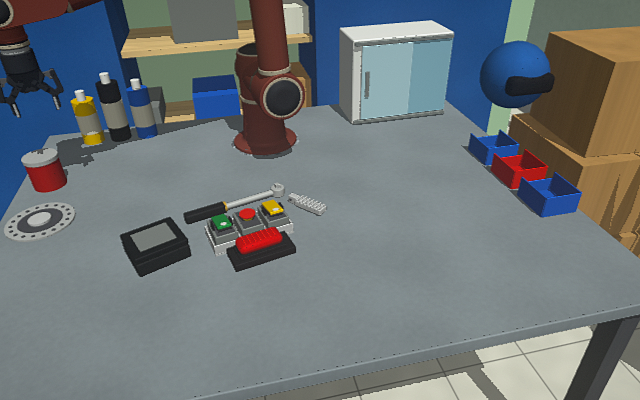

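View pics/side0.png

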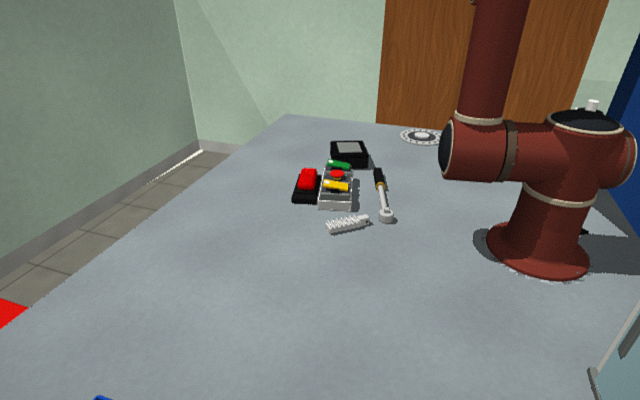

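The scene view shows green at about (222,222), red at (247,214) and yellow at (272,207), with the lens at (260,240) in front. In the side view, green is at (338,164), red at (337,174) and yellow at (336,186). Next I'll get rough positions from the colour masks.

Create h.py:
```python
import cv2,numpy as np
from scipy.spatial.transform import Rotation as R
from station import ctrl, optics, telemetry, workorder
np.set_printoptions(precision=4,suppress=True)
def cam(n):
    p=optics.camera_params(n)
    if n=="wrist":
        o=telemetry.get_obs();T=np.eye(4);T[:3,:3]=R.from_rotvec(o["tool_rot"]).as_matrix();T[:3,3]=o["tool_pos"];T=T@p["tool_from_camera"]
    else:T=p["T"]
    return p,T,optics.get_image(n)
def ray(p,T,u,v,z):
    d=T[:3,:3]@[(u-p["cx"])/p["fx"],(v-p["cy"])/p["fy"],1];return T[:3,3]+d*(z-T[2,3])/d[2]
def proj(p,T,X):
    c=T[:3,:3].T@(np.array(X)-T[:3,3]);return p["fx"]*c[0]/c[2]+p["cx"],p["fy"]*c[1]/c[2]+p["cy"]
HUE={"green":(50,85),"yellow":(20,34),"red":(0,6)}
def blobs(im,c,amin=20):
    h=cv2.cvtColor(im,cv2.COLOR_RGB2HSV);a,b=HUE[c]
    m=cv2.inRange(h,(a,130,60),(b,255,255))
    if c=="red":m|=cv2.inRange(h,(174,130,60),(180,255,255))
    cs,_=cv2.findContours(m,cv2.RETR_EXTERNAL,cv2.CHAIN_APPROX_NONE)
    return sorted([k for k in cs if cv2.contourArea(k)>amin],key=cv2.contourArea,reverse=True)
def cen(k):
    m=cv2.moments(k);return m["m10"]/m["m00"],m["m01"]/m["m00"]
def totool(X):
    o=telemetry.get_obs();return R.from_rotvec(o["tool_rot"]).inv().apply(np.array(X)-o["tool_pos"])
```

Run:
```python
from h import *
for n in("scene","side"):
    p,T,im=cam(n)
    for c in HUE:
        for k in blobs(im,c)[:6]:
            X=ray(p,T,*cen(k),.066)
            if .3<X[0]<.9 and abs(X[1])<.4: print(n,c,cv2.contourArea(k),np.array(cen(k)),X)
o=telemetry.get_obs();print(R.from_rotvec(o["tool_rot"]).as_matrix())
```

```text
scene green 174.0 [221.0402 221.2433] [ 0.5378 -0.1701  0.066 ]
scene yellow 178.0 [272.1882 206.8146] [ 0.5089 -0.0437  0.066 ]
scene red 735.0 [258.2902 240.0789] [ 0.6314 -0.0928  0.066 ]
side green 104.0 [339.8141 164.2452] [ 0.5195 -0.159   0.066 ]
side yellow 174.5 [336.5377 184.6304] [ 0.4932 -0.0342  0.066 ]
side red 333.5 [306.8276 178.7671] [ 0.5803 -0.0404  0.066 ]
[[ 0.9608  0.2771 -0.0002]
 [ 0.2771 -0.9608  0.0013]
 [ 0.0002 -0.0013 -1.    ]]
```

The manual's scale: shifts go in units of 50 mm and turns go in units of 0.05 rad. Converting my numbers, -0.378 m is -7.56, 0.03 m is 0.6, 0.07 rad is 1.4.

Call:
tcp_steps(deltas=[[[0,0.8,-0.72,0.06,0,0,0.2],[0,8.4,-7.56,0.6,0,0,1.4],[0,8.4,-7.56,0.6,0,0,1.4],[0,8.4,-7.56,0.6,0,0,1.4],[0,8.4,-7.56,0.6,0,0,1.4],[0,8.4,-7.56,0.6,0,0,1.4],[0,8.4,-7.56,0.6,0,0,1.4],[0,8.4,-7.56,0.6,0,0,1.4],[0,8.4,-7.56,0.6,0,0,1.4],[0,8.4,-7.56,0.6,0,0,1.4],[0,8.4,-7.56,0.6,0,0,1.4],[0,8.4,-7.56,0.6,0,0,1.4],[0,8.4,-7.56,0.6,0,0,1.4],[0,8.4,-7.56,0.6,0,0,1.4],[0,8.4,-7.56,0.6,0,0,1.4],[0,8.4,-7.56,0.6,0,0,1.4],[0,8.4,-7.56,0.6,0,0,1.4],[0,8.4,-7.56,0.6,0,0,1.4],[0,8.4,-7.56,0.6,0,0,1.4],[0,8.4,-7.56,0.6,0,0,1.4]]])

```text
refused: deltas[0]: the value is too long (schema: maxItems 7). Nothing was moved.
```

Nothing moved. I misread the format; it is a list of rows, each a list of 7 numbers. Resending.

Call:
tcp_steps(deltas=[[0,0.8,-0.72,0.06,0,0,0.2],[0,8.4,-7.56,0.6,0,0,1.4],[0,8.4,-7.56,0.6,0,0,1.4],[0,8.4,-7.56,0.6,0,0,1.4],[0,8.4,-7.56,0.6,0,0,1.4],[0,8.4,-7.56,0.6,0,0,1.4],[0,8.4,-7.56,0.6,0,0,1.4],[0,8.4,-7.56,0.6,0,0,1.4],[0,8.4,-7.56,0.6,0,0,1.4],[0,8.4,-7.56,0.6,0,0,1.4],[0,8.4,-7.56,0.6,0,0,1.4],[0,8.4,-7.56,0.6,0,0,1.4],[0,8.4,-7.56,0.6,0,0,1.4],[0,8.4,-7.56,0.6,0,0,1.4],[0,8.4,-7.56,0.6,0,0,1.4],[0,8.4,-7.56,0.6,0,0,1.4],[0,8.4,-7.56,0.6,0,0,1.4],[0,8.4,-7.56,0.6,0,0,1.4],[0,8.4,-7.56,0.6,0,0,1.4],[0,8.4,-7.56,0.6,0,0,1.4]])

```text
t: 1.87
tool_pos: [0.4717, -0.1218, 0.2014]
tool_rot: [3.124, 0.328, 0.0]
contact_force: [0.0, -1.1, -0.1]
opening: 0.0003
grip_force: 0.0
```

Run:
```python
from h import *
p,T,im=cam("wrist");cv2.imwrite("pics/w1.png",im[:,:,::-1])
for c in HUE:
    for k in blobs(im,c,100)[:3]: print(c,cv2.contourArea(k),np.array(cen(k)),ray(p,T,*cen(k),.066),cv2.minAreaRect(k))
```

```text
green 3410.5 [394.2042 120.9056] [ 0.5308 -0.1687  0.066 ] ((395.0246276855469, 121.55692291259766), (44.26508331298828, 85.31290435791016), 3.1798298358917236)
yellow 3512.5 [231.5005 123.6974] [ 0.5018 -0.0427  0.066 ] ((230.96949768066406, 124.22561645507812), (87.02005004882812, 44.72477722167969), 83.6598129272461)
yellow 110.0 [340.947  240.6061] [ 0.42  -0.151  0.066] ((341.0, 240.0), (24.0, 6.0), 90.0)
red 5993.5 [313.1717  22.375 ] [ 0.5869 -0.0915  0.066 ] ((313.5, 24.0), (48.0, 137.0), 90.0)
red 1888.0 [312.6722 124.0927] [ 0.5149 -0.1059  0.066 ] ((312.7647399902344, 124.058837890625), (49.962337493896484, 48.9921989440918), 75.96376037597656)
```

View pics/w1.png

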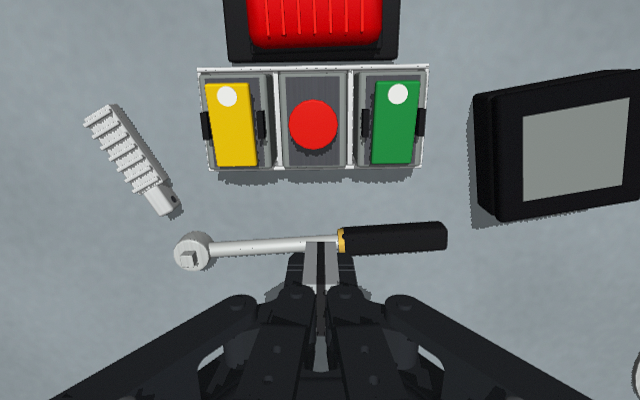

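The wrist view shows yellow on the left with its dot at (227,97), the red button in the middle at (313,124), and green on the right with its dot at (398,94). The path is clear and both rockers are off. Next I'll compute the dot targets.

Run:
```python
from h import *
p,T,im=cam("wrist")
h=cv2.cvtColor(im,cv2.COLOR_RGB2HSV);w=cv2.inRange(h,(0,0,200),(180,50,255))
P={}
for c,g in(("green",(398,94)),("yellow",(227,97))):
    m=np.zeros_like(w);cv2.circle(m,g,15,255,-1)
    k=max(cv2.findContours(m&w,cv2.RETR_EXTERNAL,cv2.CHAIN_APPROX_NONE)[0],key=cv2.contourArea)
    P[c]=ray(p,T,*cen(k),.0698);print(c,np.array(cen(k)),cv2.contourArea(k),P[c],"tool",totool(P[c]))
b=[k for k in blobs(im,"red",100) if cv2.contourArea(k)<4000][0]
X=ray(p,T,*cen(b),.066);print("brake",X,totool(X))
d=P["yellow"]-P["green"];print("yaw",np.arctan2(-d[0],d[1]))
```

```text
green [397.7308  93.7381] 275.5 [ 0.5514 -0.1648  0.0698] tool [0.0689 0.0588 0.1316]
yellow [226.8081  96.0199] 267.5 [ 0.5226 -0.0372  0.0698] tool [ 0.0672 -0.072   0.1316]
brake [ 0.5149 -0.106   0.066 ] [ 0.0454 -0.0064  0.1354]
yaw 0.22196583883067433
```

Scaled: 0.12 m is 2.4, 0.059 m is 1.18.

Call:
tcp_steps(deltas=[[0,0.7,0.6,0.8,0,0,0],[0,1.42,1.18,1.6,0,0,0],[0,1.42,1.18,2.3,0,0,0],[0,1.42,1.18,2.4,0,0,0],[0,1.42,1.18,2.4,0,0,0],[0,1.42,1.18,2.4,0,0,0]])

```text
t: 2.47
tool_pos: [0.5522, -0.1635, 0.0792]
tool_rot: [-3.122, -0.329, 0.007]
contact_force: [0.5, 0.1, 0.3]
opening: 0.0
grip_force: 0.0
```

Run:
```python
from h import *
p,T,im=cam("side");cv2.imwrite("pics/s2.png",cv2.resize(im[110:230,250:430,::-1],None,fx=4,fy=4,interpolation=2));print(totool([.5514,-.1648,.0698]))
```

```text
[-0.0023  0.0005  0.0119]
```

View pics/s2.png

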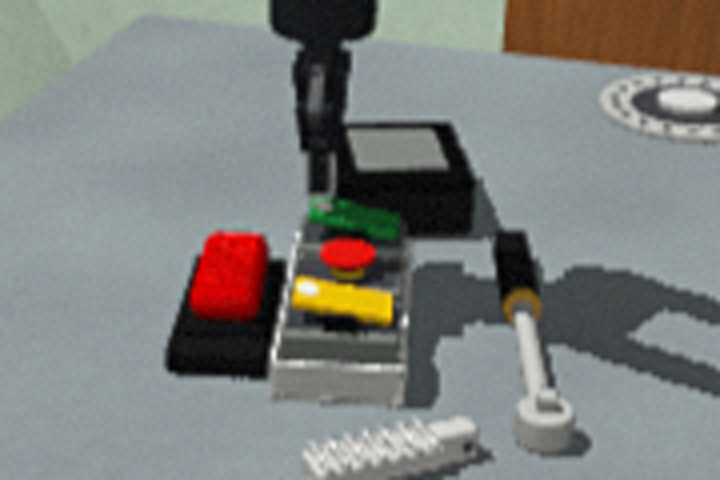

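The fingertips are right above the green dot end (crop about (320,200)). Descending now.

Scaled: 0.018 m is 0.36, 0.015 m is 0.3.

Call:
tcp_steps(deltas=[[0,0,0,0.12,0,0,0],[0,0,0,0.24,0,0,0],[0,0,0,0.3,0,0,0],[0,0,0,0.36,0,0,0],[0,0,0,0.36,0,0,0],[0,0,0,0.36,0,0,0]])

```text
t: 3.02
tool_pos: [0.5549, -0.164, 0.0647]
tool_rot: [3.123, 0.331, 0.005]
contact_force: [2.8, -0.2, 5.2]
opening: 0.0002
grip_force: 2.0
```

Call:
tcp_steps(deltas=[[0,0,0,0.02,0,0,0],[0,0,0,0.04,0,0,0],[0,0,0,0.04,0,0,0],[0,0,0,0.04,0,0,0]])

```text
t: 3.35
tool_pos: [0.5547, -0.164, 0.0621]
tool_rot: [3.123, 0.331, 0.003]
contact_force: [4.9, 1.4, 4.4]
opening: 0.0
grip_force: 2.5
```

Call:
tcp_steps(deltas=[[0,0,0,0.02,0,0,0],[0,0,0,0.03,0,0,0],[0,0,0,0.03,0,0,0],[0,0,0,0.03,0,0,0]])

```text
t: 3.68
tool_pos: [0.5549, -0.164, 0.0609]
tool_rot: [3.123, 0.33, 0.004]
contact_force: [4.8, 1.6, 6.5]
opening: -0.0001
grip_force: 3.8
```

Scaled: 0.001 m is 0.02.

Call:
tcp_steps(deltas=[[0,0,0,0.02,0,0,0],[0,0,0,0.02,0,0,0],[0,0,0,0.02,0,0,0]])

```text
t: 3.93
tool_pos: [0.555, -0.164, 0.0608]
tool_rot: [3.123, 0.33, 0.004]
contact_force: [3.6, 2.4, 11.3]
opening: -0.0004
grip_force: 5.6
```

Call:
tcp_steps(deltas=[[0,0,0,0.02,0,0,0],[0,0,0,0.02,0,0,0],[0,0,0,0.02,0,0,0]])

```text
t: 4.18
tool_pos: [0.5551, -0.164, 0.0606]
tool_rot: [3.123, 0.33, 0.003]
contact_force: [1.3, 2.6, 14.8]
opening: 0.0001
grip_force: 7.5
```

The height has stopped changing while the force keeps rising, so the rocker is at its stop. I'll retract and check.

Call:
tcp_steps(deltas=[[0,0,0,-0.1,0,0,0],[0,0,0,-0.4,0,0,0],[0,-0.2,-0.2,-1.2,0,0,0],[0,-0.6,-0.6,-2,0,0,0],[0,-1.4,-1.1,-2.7,0,0,0],[0,-1.4,-1.1,-2.8,0,0,0],[0,-1.4,-1.1,-2.8,0,0,0],[0,-1.4,-1.1,-2.8,0,0,0]])

```text
t: 4.85
tool_pos: [0.4725, -0.1245, 0.1975]
tool_rot: [3.124, 0.33, -0.002]
contact_force: [-0.5, -0.6, -0.0]
opening: 0.0001
grip_force: 0.0
```

Run:
```python
from h import *
p,T,im=cam("wrist");cv2.imwrite("pics/w3.png",im[:260,130:520,::-1])
h=cv2.cvtColor(im,cv2.COLOR_RGB2HSV);w=cv2.inRange(h,(0,0,200),(180,50,255))
b=[k for k in blobs(im,"red",100) if cv2.contourArea(k)<4000][0]
X=ray(p,T,*cen(b),.066);print("brake",X,totool(X))
for c,z in(("green",.0599),("yellow",.0698)):
    k0=blobs(im,c,1000)[0];m=np.zeros_like(w);cv2.drawContours(m,[cv2.convexHull(k0)],-1,255,-1)
    k=max(cv2.findContours(m&w,cv2.RETR_EXTERNAL,cv2.CHAIN_APPROX_NONE)[0],key=cv2.contourArea)
    Y=ray(p,T,*cen(k),z);print(c,np.array(cen(k)),cv2.contourArea(k),Y,"tool",totool(Y),cv2.minAreaRect(k0)[1])
```

```text
brake [ 0.5149 -0.1059  0.066 ] [ 0.0457 -0.0091  0.1301]
green [392.8056  89.3351] 279.5 [ 0.5545 -0.1641  0.0599] tool [0.0723 0.0561 0.136 ] (86.0, 43.0)
yellow [221.7331  96.1862] 281.0 [ 0.5226 -0.0372  0.0698] tool [ 0.0676 -0.0747  0.1263] (88.69497680664062, 45.86030960083008)
```

View pics/w3.png

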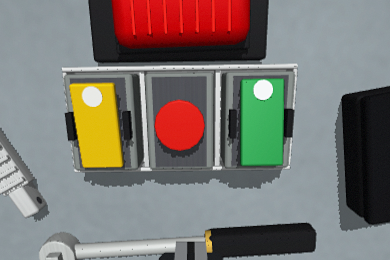

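Green is on: its dot moved 3.1 mm along x, as predicted, and nothing else shifted. Crop pixels are green dot (263,90), yellow dot (92,97) and button (180,125). Yellow is next.

Call:
tcp_steps(deltas=[[0,0.7,-0.74,0.7,0,0,0],[0,1.4,-1.5,1.4,0,0,0],[0,1.4,-1.5,2,0,0,0],[0,1.4,-1.5,2.3,0,0,0],[0,1.4,-1.5,2.3,0,0,0],[0,1.4,-1.5,2.3,0,0,0],[0,1.4,-1.5,2.3,0,0,0]])

```text
t: 5.48
tool_pos: [0.5264, -0.0372, 0.0824]
tool_rot: [-3.124, -0.33, 0.003]
contact_force: [0.2, -0.9, 0.7]
opening: -0.0003
grip_force: 0.0
```

Run:
```python
from h import *
o=telemetry.get_obs();print(o["contact_force"],totool([.5226,-.0372,.0698]))
```

```text
[ 0.2413 -0.8744  0.6887] [-0.0037 -0.0008  0.0126]
```

Scaled: 0.0215 m is 0.43, 0.02 m is 0.4.

Call:
tcp_steps(deltas=[[0,0,0,0.12,0,0,0],[0,0,0,0.24,0,0,0],[0,0,0,0.3,0,0,0],[0,0,0,0.36,0,0,0],[0,0,0,0.4,0,0,0],[0,0,0,0.43,0,0,0],[0,0,0,0.43,0,0,0],[0,0,0,0.43,0,0,0]])

```text
t: 6.15
tool_pos: [0.5276, -0.0369, 0.0622]
tool_rot: [3.123, 0.33, 0.004]
contact_force: [3.7, -0.2, 3.8]
opening: -0.0
grip_force: 2.1
```

Call:
tcp_steps(deltas=[[0,0,0,0.02,0,0,0],[0,0,0,0.04,0,0,0],[0,0,0,0.04,0,0,0],[0,0,0,0.04,0,0,0]])

```text
t: 6.48
tool_pos: [0.5278, -0.0368, 0.0605]
tool_rot: [3.123, 0.331, 0.004]
contact_force: [3.4, -0.3, 6.4]
opening: -0.0001
grip_force: 3.8
```

Scaled: 0.001 m is 0.02.

Call:
tcp_steps(deltas=[[0,0,0,0.02,0,0,0],[0,0,0,0.02,0,0,0],[0,0,0,0.02,0,0,0]])

```text
t: 6.73
tool_pos: [0.5279, -0.0369, 0.0603]
tool_rot: [3.123, 0.331, 0.004]
contact_force: [2.0, 1.1, 11.4]
opening: -0.0004
grip_force: 5.8
```

Scaled: -0.135 m is -2.7, -0.115 m is -2.3.

Call:
tcp_steps(deltas=[[0,0,0,0.02,0,0,0],[0,0,0,0.02,0,0,0],[0,0,0,-0.1,0,0,0],[0,0,0,-0.4,0,0,0],[0,-0.2,0.2,-1.2,0,0,0],[0,-0.6,0.7,-1.8,0,0,0],[0,-1.4,1.4,-2.3,0,0,0],[0,-1.4,1.4,-2.7,0,0,0],[0,-1.4,1.4,-2.7,0,0,0],[0,-1.4,1.4,-2.7,0,0,0],[0,-1.4,1.4,-2.7,0,0,0]])

```text
t: 7.65
tool_pos: [0.4712, -0.119, 0.1912]
tool_rot: [-3.122, -0.33, 0.006]
contact_force: [0.5, -0.3, -0.2]
opening: 0.0003
grip_force: 0.0
```

Run:
```python
from h import *
p,T,im=cam("wrist");cv2.imwrite("pics/w4.png",im[:260,130:520,::-1])
h=cv2.cvtColor(im,cv2.COLOR_RGB2HSV);w=cv2.inRange(h,(0,0,200),(180,50,255))
b=[k for k in blobs(im,"red",100) if cv2.contourArea(k)<4000][0]
X=ray(p,T,*cen(b),.066);print("brake",X,totool(X))
for c,z in(("green",.0599),("yellow",.0599)):
    k0=blobs(im,c,1000)[0];m=np.zeros_like(w);cv2.drawContours(m,[cv2.convexHull(k0)],-1,255,-1)
    k=max(cv2.findContours(m&w,cv2.RETR_EXTERNAL,cv2.CHAIN_APPROX_NONE)[0],key=cv2.contourArea)
    print(c,ray(p,T,*cen(k),z))
```

```text
brake [ 0.5149 -0.1059  0.066 ] [ 0.0459 -0.003   0.1245]
green [ 0.5545 -0.164   0.0599]
yellow [ 0.5252 -0.0363  0.0599]
```

View pics/w4.png

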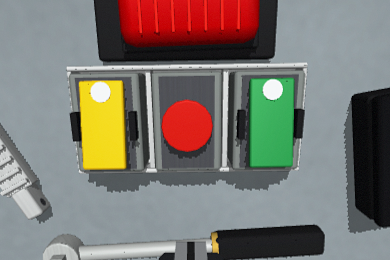

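Both rockers are on, with dots at crop (100,91) and (272,90). The button at (186,125) hasn't moved. Now the brake button.

Call:
tcp_steps(deltas=[[0,0.4,-0.02,0.6,0,0,0],[0,0.92,-0.06,1.2,0,0,0],[0,0.92,-0.06,1.8,0,0,0],[0,0.92,-0.06,2.28,0,0,0],[0,0.92,-0.06,2.28,0,0,0],[0,0.92,-0.06,2.28,0,0,0],[0,0.92,-0.06,2.28,0,0,0]])

```text
t: 8.28
tool_pos: [0.5173, -0.1068, 0.0796]
tool_rot: [-3.124, -0.332, 0.001]
contact_force: [0.0, -1.1, 0.0]
opening: -0.0001
grip_force: 0.0
```

Run:
```python
from h import *
print(totool([.5149,-.1059,.066]))
```

```text
[-0.0021 -0.0014  0.0136]
```

Scaled: 0.024 m is 0.48, 0.022 m is 0.44.

Call:
tcp_steps(deltas=[[0,0,0,0.12,0,0,0],[0,0,0,0.22,0,0,0],[0,0,0,0.34,0,0,0],[0,0,0,0.44,0,0,0],[0,0,0,0.48,0,0,0],[0,0,0,0.48,0,0,0]])

```text
t: 8.78
tool_pos: [0.5184, -0.1077, 0.0579]
tool_rot: [3.123, 0.33, 0.003]
contact_force: [-3.2, 1.0, 12.7]
opening: -0.0
grip_force: 6.3
```

The force is 12.7 N at z 0.058, so the button is fully down. I'll hold it and then release.

Scaled: 0.0005 m is 0.01.

Call:
tcp_steps(deltas=[[0,0,0,0.01,0,0,0],[0,0,0,0.01,0,0,0],[0,0,0,0.01,0,0,0],[0,0,0,0.01,0,0,0],[0,0,0,0.01,0,0,0],[0,0,0,0.01,0,0,0],[0,0,0,0.01,0,0,0],[0,0,0,0.01,0,0,0],[0,0,0,0.01,0,0,0],[0,0,0,0.01,0,0,0],[0,0,0,0.01,0,0,0],[0,0,0,0.01,0,0,0],[0,0,0,0.01,0,0,0],[0,0,0,0.01,0,0,0],[0,0,0,0.01,0,0,0],[0,0,0,0.01,0,0,0],[0,0,0,0.01,0,0,0],[0,0,0,0.01,0,0,0],[0,0,0,0.01,0,0,0],[0,0,0,0.01,0,0,0]])

```text
t: 10.45
tool_pos: [0.5184, -0.1077, 0.0579]
tool_rot: [3.123, 0.33, 0.003]
contact_force: [-5.1, 1.8, 15.8]
opening: -0.0001
grip_force: 7.4
```

Call:
tcp_steps(deltas=[[0,0,0,-0.1,0,0,0],[0,0,0,-0.4,0,0,0],[0,0,0,-1,0,0,0],[0,-0.4,0,-1.8,0,0,0],[0,-0.9,0,-2.6,0,0,0],[0,-0.9,0,-2.7,0,0,0],[0,-0.9,0,-2.7,0,0,0],[0,-0.9,0,-2.7,0,0,0]])

```text
t: 11.12
tool_pos: [0.4733, -0.1167, 0.1899]
tool_rot: [3.124, 0.33, 0.002]
contact_force: [-0.3, -0.3, 0.0]
opening: -0.0001
grip_force: 0.0
```

Run:
```python
from h import *
p,T,im=cam("wrist");cv2.imwrite("pics/w5.png",im[:260,130:520,::-1])
h=cv2.cvtColor(im,cv2.COLOR_RGB2HSV);w=cv2.inRange(h,(0,0,200),(180,50,255))
b=[k for k in blobs(im,"red",100) if cv2.contourArea(k)<4000][0];print("brake",ray(p,T,*cen(b),.066),cv2.contourArea(b))
for c in("green","yellow"):
    k0=blobs(im,c,1000)[0];m=np.zeros_like(w);cv2.drawContours(m,[cv2.convexHull(k0)],-1,255,-1)
    k=max(cv2.findContours(m&w,cv2.RETR_EXTERNAL,cv2.CHAIN_APPROX_NONE)[0],key=cv2.contourArea)
    print(c,ray(p,T,*cen(k),.0599))
```

```text
brake [ 0.5149 -0.1059  0.066 ] 2021.5
green [ 0.5545 -0.1641  0.0599]
yellow [ 0.5251 -0.0364  0.0599]
```

View pics/w5.png

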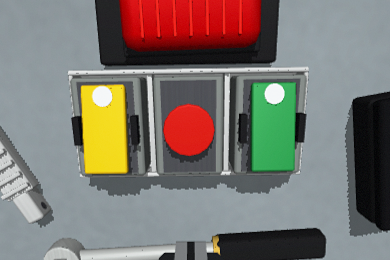

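The button is back up at crop (188,131), both rockers are on, and nothing has moved. Handing in.

```bash
python3 -c "
from station import ctrl, optics, telemetry, workorder
print(workorder.finish_job())"
```

```text
the job is handed in; nothing more can be done
None
```

The brake-light check is done and handed in at about 11 s: green rocker pushed on, then yellow, then the red button held fully down for about 2 s and released; the last picture shows both rockers still on, the button back up and nothing else moved.

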